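# Thread the bead rod into the free bay of the firing rack

### The arm

A 6-joint arm with a two-finger parallel gripper is mounted at the origin on the work surface. World frame = base frame: x ahead of the robot, y to its left, z up, the work surface at z = 0. Lengths are in mm, angles in degrees, forces in N, time in s.
With the tool pointing down it reaches from about 375 to 900 mm from the base axis. Payload 3.1 kg.
Tool frame: the origin (TCP) lies midway between the tips of the shut fingers; the grasp point (between the pads) lies 19 mm behind it (manip.grip_point_offset is the distance from the TCP to the grasp point, in mm); z points along the fingers, y is the line along which they close (so a half turn about z gives the same grasp; the last joint's range is limited). The gripper opens to 87 mm and grips with 3 to 60 N. Pads are 19 mm wide; open, the fingers measure 117 mm over their backs; the gripper's body (75 mm by 190 mm) begins 51 mm behind the grasp point.
Start: joints at [-84.196, 30.224, 82.088, -0, 67.689, -10.227], TCP at [172.626, -600.664, 222.548] pointing down, gripper open.
Joint ranges: [-176.69, 176.69], [-43.24, 126.21], [12.49, 139.97], [-82, 262], [0, 151.66], [-163.58, 163.58]. Speed limits (degrees/s): [159.86, 159.86, 180, 180, 180, 180].

### API

Orientations are given as a 3x3 rotation matrix whose columns are the frame's x, y, z axes.
In Python, from rig import sensors, imaging, manip gives the robot as it stands. The module is installed in compiled form; this text tells all that it offers.
- The arm moves only by the shell command python3 -m handwheel 'ROWS' [FORCE]. ROWS is a JSON object of lists of equal length, an entry for each row: "claw": the opening in per cent of the stroke, from 0 (shut) to 100 (fully open); "delta_pos": the shift along the world's x, y, z each as a share of 30 mm, from -1 to 1, a list of three; "dr": the turn, a rotation vector about the world's x, y, z each as a share of 0.1 rad, from -1 to 1, a list of three. A call has 1 to 12 rows; each row shifts and turns the commanded pose from where the row before left it; what a row does not reach is not made up. A row lasts 1/10 s, in which the tool goes at most 50 mm and 8.59 degrees, less where a joint would pass 70% of its speed; a pose out of reach is approached as far as the arm can. A call with a number of a shift or a turn outside -1 to 1 is refused whole. A call with a gripper value outside its range is refused whole. The fingers move at their own pace and stop on an object; FORCE is the grip in N (left out, the last holds). Time passes only in rows, so rows that do not move let the fingers close. It gives the time, the measured TCP pose, the force, the opening and the grip force at its end, in the units of the state.
- sensors.sense(): the state, without advancing time (a new reading comes with each control period).
- imaging.camera(name): name is "side" or "top"; returns a dict with "pixels" (384x512x3 uint8, red, green, blue), "intrinsics" (3x3 intrinsics, pixels), "rvec" (rotation vector, rad) and "tvec" (3), from world to camera coordinates, as OpenCV has them. Camera axes: x right, y down, z forward; pixel columns grow to the right and rows downward; lengths in mm; the calibration is good to about 2 mm. A picture is of the moment at which its call begins. There is no depth.
- manip.finish_job(): hands the job in; it is judged then, once.
Trained networks look in the newest picture that a camera, given by its name, has taken for a name from the list of things; names that differ only in an ending like _2 or _b are one class to them, and where a whole thing is asked for, a point or a joint stands for the part that bears it (a point fixed in the world has none). Each returns a list of dicts, best first, with "conf" (0 to 1); they miss things now and then, are a little off and sometimes report something else, mostly with a low value. They report only what shows in the picture. A call takes as long as a camera call. They do not tell look-alikes from the thing itself.
- imaging.trace(camera, target): "pixels" (384x512 bool, what is visible of it).
- imaging.tip_of(camera, target): "centre" ([x, y, z] in mm, in world coordinates, good to about 4 mm: a listed point, or the origin of a listed thing).
The state is a dict: "clock": time; "joint_positions": joint angles; "joint_velocities": joint speeds; "joint_torque": joint torques, N m; "ee_pos": TCP position; "tcp_rot": TCP orientation; "ft_force": force on the tool from outside, world axes, zero at the start; "ft_torque": the same for the moment, N m; "width": finger opening in mm; "gripper_force": force on a finger pad.
Only numpy, scipy, OpenCV 4.12 (cv2) and the standard library are available. Lean on these libraries where they do the work, as an engineer would, in place of code of your own. Each camera call takes 0.05 s, during which the arm holds its last target. There are 200 camera calls.

### The job

One bay of the bead firing rack already carries a loaded rod. Take the blue-handled rod from its wooden rest by the handle and thread its nose through both brass eyes of the other, empty bay, going in at the eye on the side of the rest, without ramming the rack, until the whole tapered nose sticks out beyond the second eye. Finish while still holding the handle with the rod spanning both eyes, ready for someone to fit the end clip, and leave the jar, bowl and brush where they are.

Things in the scene. Friction and masses are not known exactly. Their poses are not given: they have to be found in the camera images.
- rod: loose rod, 206 mm, 60-120 g; origin on its axis half-way along, y along it to the nose, z up as it lies. Blue handle 18 x 18 x 56 mm (y -103 to -47), round steel shaft 12 mm thick (y -47 to 89), cone nose 14 mm long (y 89 to 103) narrowing from 12 to 4 mm. Starts level in the rest's slots, axis 60 mm above the table, nose roughly to +y; the handle overhangs freely
- rod_grip (a point): centre of the rod's blue handle, on the rod's axis, 75 mm behind the rod's middle; axes as rod
- rod_tip (a point): end of the rod's nose, on the axis, 103 mm ahead of the rod's middle, 178 mm ahead of rod_grip; axes as rod
- rest: fixed dark wooden rest under the rod, base 50 x 130 x 8 mm; origin on the table below the rod's middle, y along the lying rod; two posts 12 mm thick (y), 32 mm wide, at y -30 and +70 mm, tops at 68 mm, with slots 16 mm wide open upwards, floors at 54 mm
- rack: fixed rack: pale slab 140 (x) x 116 (y) x 15 mm with four posts, each with a brass eye whose bore runs along rack y; origin under the slab's centre on the table. Bay A at x = -44 mm (robot's side), bay B at x = +44; each has a near eye at y = -45 (side of the rest) and a far eye at y = +45, in line. Eyes: bore 18, outside 33, 14 mm long, axis 120 mm above the table
- a_near (a point): centre of the bore of bay A's near eye; axes as the rack, y is the bore axis towards the far eye
- a_far (a point): centre of the bore of bay A's far eye, 90 mm beyond a_near along y
- b_near (a point): centre of the bore of bay B's near eye; axes as the rack
- b_far (a point): centre of the bore of bay B's far eye, 90 mm beyond b_near along y
- loaded_center (a point): middle of the fixed loaded rod that fills bay A or bay B, half-way between that bay's two eyes: dark steel 10 mm thick, 140 mm long, at eye height along rack y, 18 mm out of each eye, with three glazed beads 23 mm in diameter. The other bay is empty but for a flat white drip tile on the slab
- jar_center (a point): loose green glaze jar, 64 mm in diameter, 85 mm high, standing beyond the work; point half-way up its axis; leave alone
- bowl_center (a point): loose terracotta bowl, 100 mm in diameter, 45 mm high, standing on the left; point half-way up its axis; leave alone
- glaze_brush_grip (a point): handle of a loose glaze brush that lies on the table beyond the rest; leave alone
Not all that is in view belongs to the job. What is shaped like the rest but turquoise is not meant. What is shaped like the rod but turquoise is not meant.

How it is judged (in metres and radians):
On the way, in this order (a step that is already met when the one before it is completed fails the run):
1. the rod is lifted out of its rest, held in the fingers (contact force between the fingers and rod above 2 N and contact force between rod and rest below 0.05 N and distance of each of rod_tip, rod_grip from where it was at the start of the episode above 0.02 m), for 0.1 s.
2. the nose has come through the near eye of the empty bay (((not (x of loaded_center in the frame of a_near between -0.02 and 0.02 m) and y of rod_tip in the frame of a_near above 0.012 m and y of rod_grip in the frame of a_near below -0.03 m and x of rod_tip in the frame of a_near between -0.014 and 0.014 m and z of rod_tip in the frame of a_near between -0.014 and 0.014 m) or (not (x of loaded_center in the frame of b_near between -0.02 and 0.02 m) and y of rod_tip in the frame of b_near above 0.012 m and y of rod_grip in the frame of b_near below -0.03 m and x of rod_tip in the frame of b_near between -0.014 and 0.014 m and z of rod_tip in the frame of b_near between -0.014 and 0.014 m))), for 0.05 s.
At the end, for the whole second after the job is handed in: Rod through both eyes of the empty bay: tip 18 mm or more past the far eye's centre (11 mm past its face), handle centre 30 mm or more outside the near eye's centre, parallel to the bores within 0.12 rad, clear of the rest, gripped by the fingers (over 2 N), still (under 20 mm/s) (((not (x of loaded_center in the frame of a_near between -0.02 and 0.02 m) and y of rod_tip in the frame of a_far above 0.018 m and y of rod_grip in the frame of a_near below -0.03 m and x of rod_tip in the frame of a_far between -0.01 and 0.01 m and z of rod_tip in the frame of a_far between -0.01 and 0.01 m and x of rod_grip in the frame of a_near between -0.014 and 0.014 m and z of rod_grip in the frame of a_near between -0.014 and 0.014 m and angle between the y axis of rod and the y axis of rack, either way round below 0.12 rad) or (not (x of loaded_center in the frame of b_near between -0.02 and 0.02 m) and y of rod_tip in the frame of b_far above 0.018 m and y of rod_grip in the frame of b_near below -0.03 m and x of rod_tip in the frame of b_far between -0.01 and 0.01 m and z of rod_tip in the frame of b_far between -0.01 and 0.01 m and x of rod_grip in the frame of b_near between -0.014 and 0.014 m and z of rod_grip in the frame of b_near between -0.014 and 0.014 m and angle between the y axis of rod and the y axis of rack, either way round below 0.12 rad)) and contact force between the fingers and rod above 2 N and contact force between rod and rest below 0.05 N and linear speed of rod below 0.02 m/s); the arm keeps its last pose, push and grip.
It fails at once if the rod is rammed against the rack (over 40 N) (contact force between rod and rack above 40 N).
It fails at once if the robot hits the rack (over 20 N) (contact force between the arm and rack above 20 N).
It fails at once if the jar is shifted (over 20 mm) (distance of jar_center from where it was at the start of the episode above 0.02 m).
It fails at once if the bowl is shifted (over 20 mm) (distance of bowl_center from where it was at the start of the episode above 0.02 m).
It fails at once if the brush is shifted (over 20 mm) (distance of glaze_brush_grip from where it was at the start of the episode above 0.02 m).
It also fails if it takes over 45 s, if anything falls off the work surface, if the arm or the gripper's body presses on something with over 40 N, if the wrist force passes 120 N, or if a joint passes its speed limit or range.

## Working session

There is one attempt and no reset: what is moved stays moved. The work goes in short steps, Python scripts to look and compute and a shell command to move; the robot and the scene stay as the last step left them, time stands still between calls to the robot, and variables do not carry over. Pictures are saved under pics/ and viewed, at most 10 in all, crops included, and the job is handed in when it is done.

```bash
mkdir -p pics
cat > h.py <<'E'
import numpy as np, cv2
from rig import sensors, imaging, manip
def shot(c,name=None):
    d=imaging.camera(c)
    if name: cv2.imwrite(f'pics/{name}.png',d['pixels'][:,:,::-1])
    R=cv2.Rodrigues(np.array(d['rvec'],float))[0];t=np.array(d['tvec'],float).ravel();K=np.array(d['intrinsics'],float)
    return d['pixels'],K,R,t
def proj(cal,p):
    _,K,R,t=cal; q=K@(R@np.array(p,float)+t); return q[:2]/q[2]
def onz(cal,uv,z):
    _,K,R,t=cal; d=R.T@np.linalg.inv(K)@np.array([*uv,1.]); c=-R.T@t; return c+d*(z-c[2])/d[2]
E
python3 - <<'E'
from h import *
np.set_printoptions(precision=1,suppress=True)
for c in ('side','top'):
    cal=shot(c,c+'0'); print(c,'cam',-cal[2].T@cal[3])
    for n in ['rod','rod_grip','rod_tip','rest','rack','a_near','a_far','b_near','b_far','loaded_center','jar_center','bowl_center','glaze_brush_grip']:
        print(n,[(np.array(r['centre']),round(r['conf'],2)) for r in imaging.tip_of(c,n)[:3]])
E
```

```text
side cam [218.  626.1 700.7]
rod [(array([ 573.6, -219.6,   58. ]), 0.48), (array([ 594.4, -449.6,   12.5]), 0.45), (array([599.2, 424.8,  28.4]), 0.23)]
rod_grip [(array([ 578.7, -296.9,   60.4]), 0.7), (array([ 602.4, -373.2,    9.5]), 0.64)]
rod_tip [(array([ 572.5, -119.6,   59.1]), 0.71), (array([518.2,  66.2, 117.8]), 0.53), (array([ 577.7, -547.3,    5.7]), 0.5)]
rest [(array([ 573.6, -220.9,    1.4]), 0.92), (array([ 430.8, -285.3,    3.9]), 0.56)]
rack [(array([565.1, 104.8,   2.4]), 0.92)]
a_near [(array([521.2,  66.7, 120.7]), 0.91), (array([763.2, 101. ,  41.2]), 0.54)]
a_far [(array([534.8, 151.1, 123.7]), 0.93), (array([762.9,  98.4,  40.8]), 0.73)]
b_near [(array([604.5,  50.1, 118.1]), 0.79)]
b_far [(array([621.2, 143.2, 119.9]), 0.72)]
loaded_center [(array([615.6,  95.4, 123.2]), 0.58), (array([ 738.3, -217.9,    8.3]), 0.45)]
jar_center [(array([761.8, 100.1,  37.6]), 0.73), (array([518.7,  67.7, 117.6]), 0.2)]
bowl_center [(array([600.5, 426.3,  27.2]), 0.56)]
glaze_brush_grip [(array([ 739.4, -218.5,   10.2]), 0.92), (array([606.3,  53.5, 118.2]), 0.49)]
top cam 
[... 348 characters left out ...]
5.5, -221.4,    1.8]), 0.89), (array([ 437.4, -287.9,    4.9]), 0.63), (array([761.8, 100.9,  43.3]), 0.49)]
rack [(array([571.1, 104.7,   1.8]), 0.83), (array([597.8, 428.2,  20.2]), 0.5)]
a_near [(array([519.8,  70.3, 119.2]), 0.83)]
a_far [(array([527.7, 157.7, 117.7]), 0.86), (array([ 575. , -224.2,    0. ]), 0.61)]
b_near [(array([610.2,  52.7, 120.5]), 0.81)]
b_far [(array([623.4, 142.2, 120.3]), 0.55)]
loaded_center [(array([613.7,  93.2, 119.4]), 0.8)]
jar_center [(array([765.2,  99.6,  44.4]), 0.82), (array([530.1, 158.2, 119.2]), 0.54), (array([596.2, 428.8,  18. ]), 0.46)]
bowl_center [(array([596.8, 427.6,  17. ]), 0.59)]
glaze_brush_grip [(array([ 737.7, -218.7,   10.5]), 0.91)]
```

View pics/side0.png

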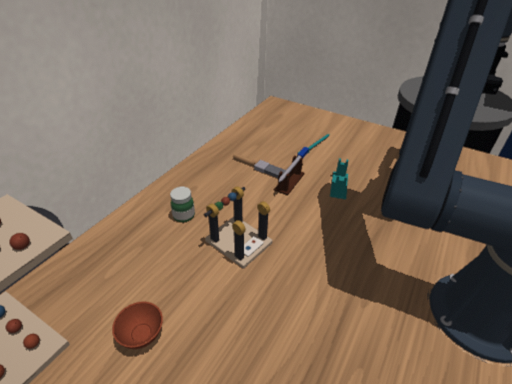

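View pics/top0.png

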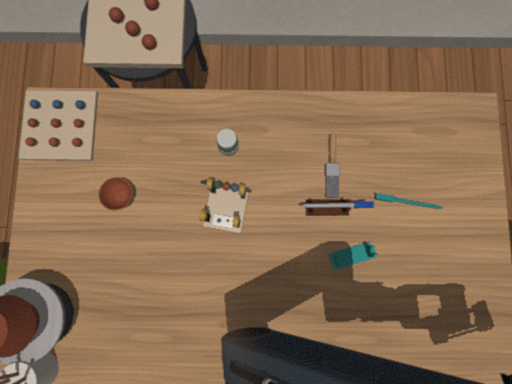

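Bay A (near the robot, tile on slab at ~(225,220) in top view) is empty, and B carries the beads. The blue rod lies from (300,204) to (373,204). The turquoise rod and rest are decoys.

```bash
cat >> h.py <<'E'
from scipy.optimize import least_squares
from scipy.spatial.transform import Rotation as Ro
def brass(cal):
    """brass blobs near rack"""
    hsv=cv2.cvtColor(cal[0],cv2.COLOR_RGB2HSV)
    return hsv
E
python3 - <<'E'
from h import *
np.set_printoptions(precision=2,suppress=True)
s=sensors.sense(); print(s['ee_pos'],s['tcp_rot'],s['width'],s['clock'])
L={'a_near':(-44,-45),'a_far':(-44,45),'b_near':(44,-45),'b_far':(44,45)}
M=[]
for c in('side','top'):
    shot(c)
    for n in L:
        r=imaging.tip_of(c,n)
        if r: M.append((n,np.array(r[0]['centre'])))
M+=[('a_near',np.array(v)) for v in([521.2,66.7],[519.8,70.3])]+[('a_far',np.array(v)) for v in([534.8,151.1],[527.7,157.7])]+[('b_near',np.array(v)) for v in([604.5,50.1],[610.2,52.7])]+[('b_far',np.array(v)) for v in([621.2,143.2],[623.4,142.2])]
def f(p):
    R=Ro.from_euler('z',p[2]).as_matrix()[:2,:2]
    return np.concatenate([R@L[n]+p[:2]-m[:2] for n,m in M])
o=least_squares(f,[568,105,-.15],loss='soft_l1',f_scale=4)
print(o.x,np.degrees(o.x[2])); print(f(o.x).reshape(-1,2))
R=Ro.from_euler('z',o.x[2]).as_matrix()[:2,:2]
for n in L: print(n,R@L[n]+o.x[:2])
# rod yaw from top mask
cal=shot('top'); 
for r in imaging.trace('top','rod'):
    m=r['pixels']; ys,xs=np.nonzero(m)
    P=np.array([onz(cal,(x,y),60)[:2] for x,y in zip(xs,ys)])
    w,v=np.linalg.eigh(np.cov(P.T)); d=v[:,1]*np.sign(v[1,1]); q=(P-P.mean(0))@d
    print(r['conf'],len(xs),P.mean(0),'yaw',np.degrees(np.arctan2(-d[0],d[1])),P.mean(0)+d*q.min(),P.mean(0)+d*q.max())
E
```

```text
[ 172.64 -600.66  222.56] [[ 0.96  0.28  0.  ]
 [ 0.28 -0.96 -0.  ]
 [-0.    0.   -1.  ]] 86.80304941163473 1.4
[570.07 103.13  -0.15] -8.87079230788507
[[ 0.66  2.75]
 [-0.87  1.28]
 [ 0.9   1.88]
 [ 1.18  0.81]
 [ 8.13  0.18]
 [ 1.1   0.88]
 [-4.92 -0.19]
 [-1.54 -1.25]
 [-0.14 -4.85]
 [-1.27  3.28]
 [ 5.83 -3.32]
 [ 2.1   1.78]
 [-3.6  -0.82]
 [-0.72 -2.39]
 [-2.92 -1.39]]
a_near [519.66  65.45]
a_far [533.53 154.38]
b_near [606.6   51.88]
b_far [620.48 140.81]
0.85 352 [ 571.13 -231.08] yaw 1.530239305012447 [ 573.59 -323.21] [ 568.12 -118.54]
0.73 1542 [562.98 104.27] yaw -34.1201981983814 [519.28  39.77] [611.93 176.51]
0.53 308 [ 584.34 -408.46] yaw -9.68071128367798 [ 565.67 -517.87] [ 598.32 -326.5 ]
```

```bash
python3 -m handwheel '{"claw":[100,100,100,100,100,100,100],"delta_pos":[[0.96,0.72,-0.17],[0.96,0.72,-0.17],[0.96,0.72,-0.17],[0.96,0.72,-0.17],[0.96,0.72,-0.17],[0.96,0.72,-0.17],[0.96,0.72,-0.17]],"dr":[[0,0,0.94],[0,0,0.94],[0,0,0.94],[0,0,0.94],[0,0,0.94],[0,0,0.94],[0,0,0.94]]}' 40; python3 -m handwheel '{"claw":[100,100,100,100,100,100,100,100],"delta_pos":[[0.96,0.72,-0.17],[0.96,0.72,-0.17],[0.96,0.72,-0.17],[0.96,0.72,-0.17],[0.96,0.72,-0.17],[0.96,0.72,-0.17],[0.96,0.72,-0.17],[0,0,0]],"dr":[[0,0,0.94],[0,0,0.94],[0,0,0.94],[0,0,0.94],[0,0,0.94],[0,0,0.94],[0,0,0.94],[0,0,0]]}'
python3 - <<'E'
from h import *
s=sensors.sense(); print(s['ee_pos'],s['tcp_rot'],s['joint_positions'])
cal=shot('side','side1')
for n in('rod_grip','rod_tip'): print(n,[(np.round(r['centre'],1),r['conf']) for r in imaging.tip_of('side',n)[:2]])
E
```

```text
clock: 2.7
ee_pos: [375.3, -448.6, 186.8]
tcp_rot: [[0.589, 0.808, 0.0], [0.808, -0.589, -0.0], [-0.0, 0.0, -1.0]]
ft_force: [1.1, -0.6, 0.8]
width: 86.9
gripper_force: 0.0
clock: 3.5
ee_pos: [578.8, -294.9, 150.4]
tcp_rot: [[-0.031, 1.0, 0.001], [1.0, 0.031, 0.001], [0.001, 0.001, -1.0]]
ft_force: [-0.9, 0.2, -0.5]
width: 86.9
gripper_force: 0.0
[ 578.84222117 -294.91452815  150.40458353] [[-0.03077016  0.99952583  0.00114483]
 [ 0.99952587  0.03076885  0.00114443]
 [ 0.00110867  0.00117951 -0.99999869]] [-36.88026345  36.79313028  82.10963306   0.10489281  61.08416133
 -38.69421332]
rod_grip [(array([ 577.3, -295.3,   60.2]), 0.68), (array([ 599.3, -373.9,    8. ]), 0.47)]
rod_tip [(array([ 572.9, -119.2,   58.7]), 0.71), (array([ 575.1, -546.4,    4.7]), 0.43)]
```

View pics/side1.png

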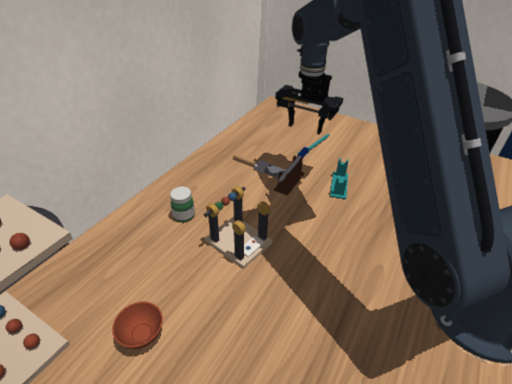

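The side view shows the gripper centred over the blue handle (~(303,152)), fingers clear. Descend and grip.

```bash
python3 -m handwheel '{"claw":[100,100,100,100,100,100,0,0,0,0,0,0],"delta_pos":[[-0.04,-0.02,-0.73],[-0.04,-0.02,-0.73],[0,0,-0.73],[0,0,-0.73],[0,0,-0.73],[0,0,0],[0,0,0],[0,0,0],[0,0,0],[0,0,0],[0,0,0],[0,0,0]],"dr":[[0,0,0],[0,0,0],[0,0,0],[0,0,0],[0,0,0],[0,0,0],[0,0,0],[0,0,0],[0,0,0],[0,0,0],[0,0,0],[0,0,0]]}' 40
python3 - <<'E'
from h import *
s=sensors.sense(); print(s['ee_pos'],s['width'],s['gripper_force'],s['ft_force'])
E
```

```text
clock: 4.85
ee_pos: [573.6, -299.5, 42.0]
tcp_rot: [[-0.025, 1.0, 0.0], [1.0, 0.025, -0.0], [-0.0, 0.0, -1.0]]
ft_force: [0.3, -0.0, 0.4]
width: 46.8
gripper_force: 0.0
[ 573.6154578  -299.47126063   42.03611729] 46.804401389727225 0.0 [ 0.25808025 -0.00867216  0.38508248]
```

```bash
python3 -m handwheel '{"claw":[0,0,0,0,0,0,0,0],"delta_pos":[[0.09,0.08,0],[0,0,0],[0,0,0],[0,0,0],[0,0,0],[0,0,0],[0,0,0],[0,0,0]],"dr":[[0,0,0],[0,0,0],[0,0,0],[0,0,0],[0,0,0],[0,0,0],[0,0,0],[0,0,0]]}' 40
```

```text
clock: 5.65
ee_pos: [576.1, -297.1, 41.6]
tcp_rot: [[-0.025, 1.0, -0.0], [1.0, 0.025, 0.0], [0.0, -0.0, -1.0]]
ft_force: [-0.4, -0.0, 0.5]
width: 17.7
gripper_force: 40.0
```

```bash
python3 -m handwheel '{"claw":[0,0,0,0,0,0,0],"delta_pos":[[0,0,0.33],[0,0,0.33],[0,0,0.33],[0,0,0.33],[0,0,0.33],[0,0,0.33],[0,0,0]],"dr":[[0,0,0],[0,0,0],[0,0,0],[0,0,0],[0,0,0],[0,0,0],[0,0,0]]}' ; python3 -m handwheel '{"claw":[0,0,0,0,0,0,0,0,0,0],"delta_pos":[[-0.37,0.645,0],[-0.37,0.645,0],[-0.37,0.645,0],[-0.37,0.645,0],[-0.37,0.645,0],[-0.37,0.645,0],[-0.37,0.645,0],[-0.37,0.645,0],[0,0,0],[0,0,0]],"dr":[[0,0,-0.225],[0,0,-0.225],[0,0,-0.225],[0,0,-0.225],[0,0,-0.225],[0,0,-0.225],[0,0,-0.225],[0,0,-0.225],[0,0,0],[0,0,0]]}'
python3 - <<'E'
from h import *
np.set_printoptions(precision=1,suppress=True)
for c in('side','top'):
    cal=shot(c)
    for n in ('rod','rod_grip','rod_tip','a_near','a_far'):
        r=imaging.tip_of(c,n)[:2]; print(c,n,[(np.array(q['centre']),round(q['conf'],2),proj(cal,q['centre'])) for q in r])
    x0,y0,x1,y1=(170,150,300,250) if c=='side' else (180,160,340,250)
    cv2.imwrite(f'pics/{c}2.png',cv2.resize(cal[0][y0:y1,x0:x1,::-1],None,fx=5,fy=5,interpolation=cv2.INTER_CUBIC))
E
```

```text
clock: 6.35
ee_pos: [577.2, -297.8, 103.1]
tcp_rot: [[-0.025, 1.0, 0.003], [1.0, 0.025, -0.002], [-0.002, 0.003, -1.0]]
ft_force: [0.3, 0.2, -0.3]
width: 17.4
gripper_force: 40.0
clock: 7.35
ee_pos: [487.8, -142.5, 101.1]
tcp_rot: [[0.153, 0.988, 0.001], [0.988, -0.153, -0.001], [-0.001, 0.001, -1.0]]
ft_force: [0.2, -0.0, -0.6]
width: 17.7
gripper_force: 40.0
side rod [(array([500.2, -63.3, 118.4]), 0.62, array([293.9, 183.3])), (array([604.1, 424.1,  26.6]), 0.41, array([139.4, 326.1]))]
side rod_grip [(array([ 492.5, -141.2,  114.5]), 0.58, array([308.3, 170.9]))]
side rod_tip [(array([515. ,  35.2, 118. ]), 0.82, array([271.3, 201.9]))]
side a_near [(array([520. ,  66.6, 117.3]), 0.98, array([263.4, 208.6]))]
side a_far [(array([534.4, 151.5, 120.7]), 0.82, array([239.7, 226.2])), (array([600.8, 427.7,  28.8]), 0.47, array([139.1, 327.7]))]
top rod [(array([499.2, -68.2, 120.2]), 0.65, array([286.2, 227.6])), (array([ 590.8, -451.5,   10.4]), 0.57, array([410.4, 200.7]))]
top rod_grip [(array([ 608.1, -374.5,   13.1]), 0.65, array([384.9, 194.6]))]
top rod_tip [(array([ 576.3, -544.8,    8.9]), 0.9, array([441.4, 205.8])), (array([512.7,  33.1, 116.8]), 0.68, array([248.5, 222.3]))]
top a_near [(array([516.7,  67.4, 122.8]), 0.85, array([235.8, 220.5]))]
top a_far []
```

View pics/side2.png

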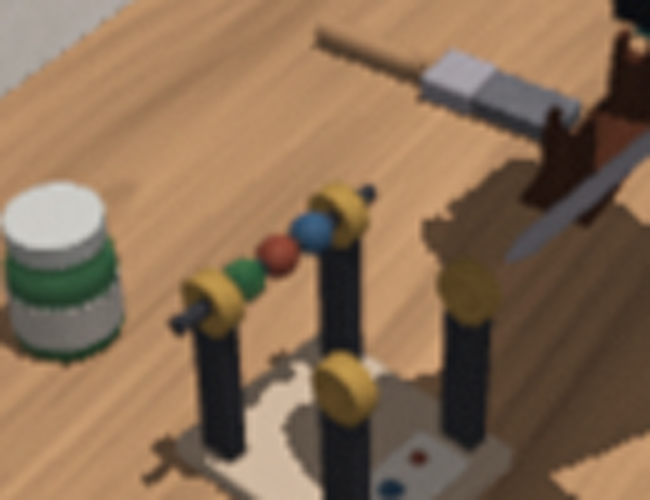

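View pics/top2.png

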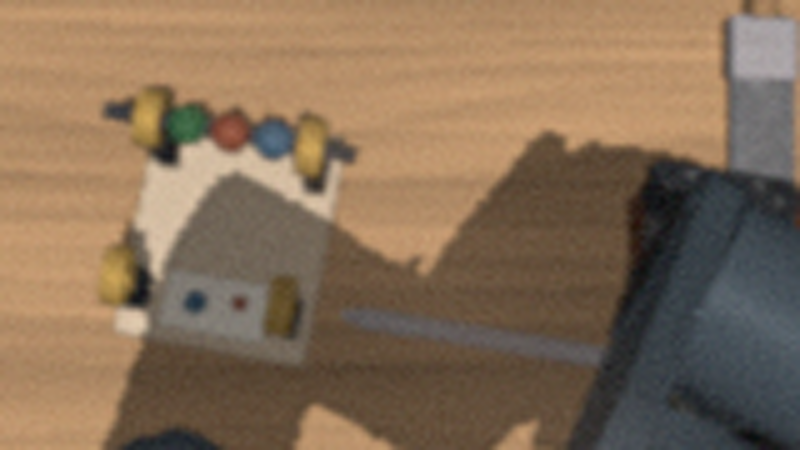

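The nose is just short of the near eye of bay A (side crop: tip (510,258), eye (470,292); top crop: tip (345,313), eye (283,307)) and is nearly in line. I'll measure the offset between the rod line and the eyes in both images.

```bash
cat >> h.py <<'E'
def align(A=(519.66,65.45,120),F=(533.53,154.38,120),tipg=(515,34.5,119.5),dirg=(.153,.988,0),dbg=False):
    """offsets (rod line - eye centre) at near & far eye: solve lateral(x') and z from both cams"""
    d=np.array(dirg);lat=np.array([d[1],-d[0],0]);up=np.array([0,0,1.]);rows={'A':[],'F':[]}
    for c in('side','top'):
        cal=shot(c); im=cal[0]; hsv=cv2.cvtColor(im,cv2.COLOR_RGB2HSV).astype(int)
        b=((hsv[...,0]>18)&(hsv[...,0]<32)&(hsv[...,1]>120)).astype(np.uint8)
        # rod: subpixel cross-section centroids of low-saturation bluish-grey against brown
        g=im[...,2].astype(float)-im[...,0].astype(float)
        P=[]
        for s in range(-75,-14,3):
            p=np.array(tipg)+d*s; u=proj(cal,p); v=proj(cal,p+d*5)-u; n=np.array([-v[1],v[0]])/np.linalg.norm(v)
            o=np.arange(-9,9.01,.25); q=u+o[:,None]*n
            val=cv2.remap(g.astype(np.float32),q[:,0].astype(np.float32)[None],q[:,1].astype(np.float32)[None],1)[0]
            w=np.clip(val-(np.median(val)+ (val.max()-np.median(val))*.4),0,None)
            if val.max()-np.median(val)>8:
                k=val.argmax(); w=w*(abs(o-o[k])<4); P.append(u+n*(w@o/w.sum()))
        vx,vy,x0,y0=cv2.fitLine(np.float32(P),cv2.DIST_HUBER,0,.01,.01).ravel(); nn=np.array([-vy,vx])
        res=(np.array(P)-[x0,y0])@nn
        for k,e in(('A',A),('F',F)):
            u=proj(cal,e); X,Y=np.meshgrid(np.arange(512),np.arange(384))
            m=b*(np.hypot(X-u[0],Y-u[1])<13).astype(np.uint8)
            nl,lab,st,ce=cv2.connectedComponentsWithStats(m)
            i=1+st[1:,4].argmax() ; cen=ce[i]
            off=(np.array([x0,y0])-cen)@nn
            J=[(proj(cal,np.array(e)+5*a)-u)@nn/5 for a in(lat,up)]
            rows[k].append((*J,off))
            if dbg: print(c,k,'blob',cen,st[i,4],'pred',u,'line off px',off,'npts',len(P),'rms',res.std())
    for k in rows:
        r=np.array(rows[k]); s=np.linalg.solve(r[:,:2],r[:,2]); print(k,'rod minus eye: lat(+x) %.1f  z %.1f mm'%tuple(s))
E
python3 - <<'E'
from h import *
np.set_printoptions(precision=2,suppress=True)
align(dbg=True)
E
```

```text
side A blob [263.73 207.75] 55 pred [263.76 207.54] line off px -0.2734930341519757 npts 21 rms 0.1017890339776885
side F blob [239.35 225.87] 83 pred [239.39 227.32] line off px 0.9845941768662456 npts 21 rms 0.1017890339776885
top A blob [235.92 220.63] 38 pred [236.55 219.51] line off px 0.18024691285584016 npts 21 rms 0.05711252306123998
top F blob [203.21 214.82] 61 pred [203.72 214.05] line off px 0.7078869404517434 npts 21 rms 0.05711252306123998
A rod minus eye: lat(+x) -0.6  z 2.2 mm
F rod minus eye: lat(+x) -1.8  z -1.4 mm
```

Run:
```python
from h import *
for c,(y,x) in(('side',(208,263)),('top',(220,236))):
    im=shot(c)[0]; hsv=cv2.cvtColor(im,cv2.COLOR_RGB2HSV)
    for k in (0,1,2): print(c,'HSV'[k]); print(hsv[y-8:y+9,x-7:x+8,k])
```

```text
side H
[[ 14  13  13  14  13  15  15  13  14  14  13  14  14  14  13]
 [ 14  14  13  15  15  15  17  16  16  16  15  14  13  14  14]
 [ 14  14  14  15  17  18  18  19  19  16  16  14  13  14  14]
 [ 14  15  15  17  18  19  19  19  19  19  18  16  14  13  13]
 [ 14  15  17  18  19  18  19  19  19  19  18  18  16  14  13]
 [ 14  16  18  19  19  19  18  18  19  19  19  18  17  15  15]
 [ 15  16  18  19  18  19  18  19  18  19  18  18  18  16  14]
 [ 14  15  18  19  19  19  19  19  18  19  19  18  18  18  15]
 [ 14  15  18  19  19  19  18  18  18  19  18  18  18  18  15]
 [ 14  15  17  19  18  18  19  19  18  19  18  18  19  18  16]
 [ 14  14  16  17  19  19  19  18  18  19  19  18  19  17  15]
 [ 14  15  15  17  18  18  19  19  19  19  19  19  18  17  15]
 [ 15  14  14  16  18  18  18  18  19  19  19  18  18  15  14]
 [ 14  14  14  10  18  18  18  18  19  18  19  17  14  14  14]
 [ 14  14  13  10 120  18  18  19  18  19  18  15  13  15  14]
 [ 14  14  14   9 120 120  18  15  18  19  12 150  14  14  14]
 [ 15  14  13  11 108 120 120 110 110 120  90   0  14  13  14]]
side S
[[115 117 115 
[... 4415 characters left out ...]
4 103]
 [124 133 133 124 114 101  93  96  92  89  94 108 118 112 104]
 [118 127 132 122 113 101  92  95  97  90  81  97 113 111 102]
 [105 128 131 131 113 105 100 105  99  80  65  79 103 107 102]
 [113 124 127 122 112 103  98 105  97  82  63  78 105 107 104]
 [126 128 131 123 104 101 102 102 100  78  58  87 109 107 110]
 [133 129 131 122 102  95 100 101  94  69  60  94 108 105  95]
 [131 127 129 108  97  95  94  92  91  64  67  95 112 100  96]
 [136 134 128 112  94  94  91  89  84  61  69 105 105  93  92]
 [135 133 128 113 102 102  97  93  75  56  78 105 105  97  88]
 [131 126 128 123 110 106 104 100  82  72  88 106 105  95  94]
 [117 120 116 117 111 117 115 106 108 106 111 111 104  94 100]]
```

```bash
sed -i "s/b=((hsv.*/T=132 if c=='side' else 105; b=((hsv[...,0]>16)\&(hsv[...,0]<32)\&(hsv[...,1]>T)).astype(np.uint8)/" h.py
python3 - <<'E'
from h import *
np.set_printoptions(precision=2,suppress=True)
align(dbg=True)
E
```

```text
side A blob [263.44 207.76] 122 pred [263.76 207.54] line off px -0.10787579680841475 npts 21 rms 0.09258217392500386
side F blob [238.47 227.16] 134 pred [239.39 227.32] line off px 0.5228970534670232 npts 21 rms 0.09258217392500386
top A blob [235.91 220.81] 54 pred [236.55 219.51] line off px 0.06627434443864821 npts 21 rms 0.06775532161171798
top F blob [202.89 214.72] 80 pred [203.72 214.05] line off px 0.8922288799110927 npts 21 rms 0.06775532161171798
A rod minus eye: lat(+x) -0.2  z 0.8 mm
F rod minus eye: lat(+x) -2.5  z 1.6 mm
```

```bash
python3 -m handwheel '{"claw":[0,0,0,0,0,0,0,0,0],"delta_pos":[[-0.13,0,-0.03],[0,0,0],[0.025,0.165,0],[0.025,0.165,0],[0.025,0.165,0],[0.025,0.165,0],[0.025,0.165,0],[0,0,0],[0,0,0]],"dr":[[0,0,-0.2],[0,0,0],[0,0,0],[0,0,0],[0,0,0],[0,0,0],[0,0,0],[0,0,0],[0,0,0]]}'
python3 - <<'E'
from h import *
np.set_printoptions(precision=2,suppress=True)
align(dbg=True,tipg=(519,58,120))
E
```

```text
clock: 9.15
ee_pos: [487.3, -117.3, 100.2]
tcp_rot: [[0.174, 0.985, 0.0], [0.985, -0.174, -0.0], [-0.0, 0.0, -1.0]]
ft_force: [0.7, -0.1, -0.1]
width: 17.7
gripper_force: 40.0
side A blob [263.16 207.74] 125 pred [263.76 207.54] line off px 0.6688724647964914 npts 21 rms 0.09947622459603385
side F blob [238.49 227.02] 129 pred [239.39 227.32] line off px 1.1325164863999895 npts 21 rms 0.09947622459603385
top A blob [235.85 220.93] 55 pred [236.55 219.51] line off px -0.05174855019826197 npts 21 rms 0.059525475213143074
top F blob [202.72 214.68] 80 pred [203.72 214.05] line off px 0.2049731504619441 npts 21 rms 0.059525475213143074
A rod minus eye: lat(+x) 0.4  z -3.6 mm
F rod minus eye: lat(+x) -0.2  z -4.3 mm
```

Run:
```python
from h import *
np.set_printoptions(precision=2,suppress=True)
cal=shot('side'); T=np.array([487.3,-117.3,119.2]); d=np.array([.174,.985,0])
for n in('rod_tip','a_near','a_far','rod_grip'): print(n,[(np.array(q['centre']),round(q['conf'],2)) for q in imaging.tip_of('side',n)[:1]])
u0=proj(cal,T+d*178); print('tip pred',u0,'J lat,up',proj(cal,T+d*178+[9.85,-1.74,0])-u0,proj(cal,T+d*178+[0,0,10])-u0, 'dir',proj(cal,T+d*188)-u0)
x0,y0=225,160; k=9
im=cv2.resize(cal[0][y0:y0+66,x0:x0+88,::-1],None,fx=k,fy=k,interpolation=cv2.INTER_CUBIC)
P=lambda p:tuple(int(round(v)) for v in (proj(cal,p)-[x0,y0]+.5)*k)
cv2.line(im,P(T+d*60),P(T+d*280),(0,0,255),1)
for e in((519.66,65.45,120),(533.53,154.38,120)): cv2.circle(im,P(e),4,(255,0,255),1)
cv2.imwrite('pics/s3.png',im)
```

```text
rod_tip [(array([517.2,  58.3, 116.1]), 0.55)]
a_near [(array([522.3,  66.3, 118.8]), 0.94)]
a_far [(array([533.4, 153.4, 122. ]), 0.64)]
rod_grip [(array([ 487.5, -117.5,  116.7]), 0.49)]
tip pred [265.73 206.27] J lat,up [-3.08 -1.81] [ 0.15 -3.01] dir [-2.59  2.02]
```

View pics/s3.png

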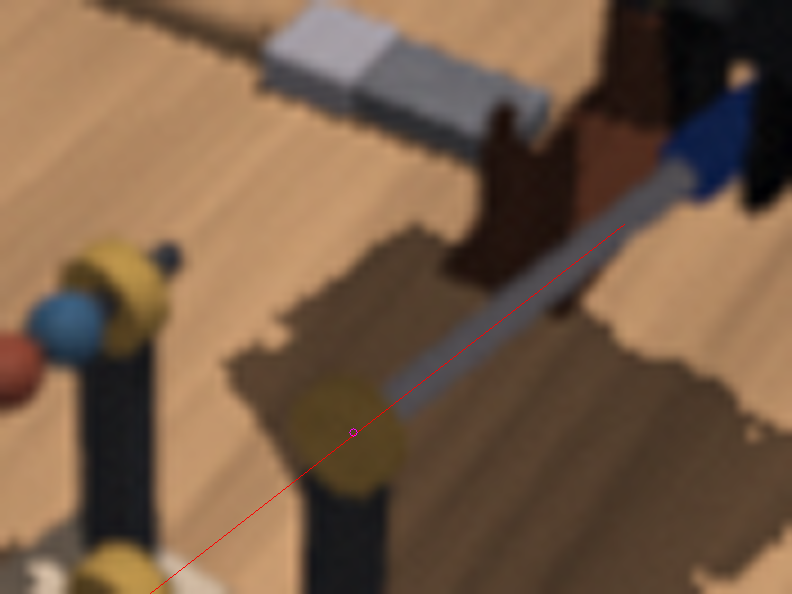

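The picture shows the tip entering the near eye at (390,400), and the rod line passes about 0.4 px low of the eye centre. I'll raise it about 1.5 mm and advance gently.

```bash
python3 -m handwheel '{"claw":[0,0,0,0,0,0,0,0],"delta_pos":[[0,0,0.05],[0.027,0.164,0],[0.027,0.164,0],[0.027,0.164,0],[0.027,0.164,0],[0.027,0.164,0],[0,0,0],[0,0,0]],"dr":[[0,0,0],[0,0,0],[0,0,0],[0,0,0],[0,0,0],[0,0,0],[0,0,0],[0,0,0]]}'
python3 - <<'E'
from h import *
s=sensors.sense(); print(s['ft_force'],s['ft_torque'])
align(dbg=True,tipg=(519,58,120))
E
```

```text
clock: 10.3
ee_pos: [491.3, -92.7, 101.7]
tcp_rot: [[0.174, 0.985, 0.0], [0.985, -0.174, -0.0], [-0.0, 0.0, -1.0]]
ft_force: [0.1, -0.3, -0.9]
width: 17.7
gripper_force: 40.0
[ 0.14149689 -0.31438899 -0.85502552] [-0.05961119 -0.03221011 -0.04867777]
side A blob [263.7311828  207.25806452] 93 pred [263.7615975  207.54190367] line off px 0.33119690922252687 npts 21 rms 0.12773249316741056
side F blob [238.41322314 227.46280992] 121 pred [239.38552583 227.32034208] line off px 0.36307729630399876 npts 21 rms 0.12773249316741056
top A blob [235.66 220.8 ] 50 pred [236.55155479 219.51459004] line off px 0.007942523472208585 npts 21 rms 0.06638715436032935
top F blob [203.05633803 214.83098592] 71 pred [203.71781304 214.05075132] line off px -0.033149448458264175 npts 21 rms 0.06638715436032935
A rod minus eye: lat(+x) 0.1  z -1.6 mm
F rod minus eye: lat(+x) 0.2  z -1.8 mm
```

```bash
python3 -m handwheel '{"claw":[0,0,0,0,0,0,0,0,0,0],"delta_pos":[[0,0,0.035],[0.04,0.247,0],[0.04,0.247,0],[0.04,0.247,0],[0.04,0.247,0],[0.04,0.247,0],[0.04,0.247,0],[0.04,0.247,0],[0,0,0],[0,0,0]],"dr":[[0,0,0],[0,0,0],[0,0,0],[0,0,0],[0,0,0],[0,0,0],[0,0,0],[0,0,0],[0,0,0],[0,0,0]]}'
python3 - <<'E'
from h import *
np.set_printoptions(precision=2,suppress=True)
s=sensors.sense(); print(s['ft_force'],s['ft_torque'])
align(tipg=(519,58,120))
cal=shot('side'); print([(np.array(q['centre']),round(q['conf'],2)) for q in imaging.tip_of('side','rod_tip')[:2]])
x0,y0=215,165;k=9
cv2.imwrite('pics/s4.png',cv2.resize(cal[0][y0:y0+66,x0:x0+88,::-1],None,fx=k,fy=k,interpolation=cv2.INTER_CUBIC))
E
```

```text
clock: 11.4
ee_pos: [499.7, -40.8, 102.7]
tcp_rot: [[0.173, 0.985, 0.0], [0.985, -0.173, -0.0], [-0.0, 0.0, -1.0]]
ft_force: [0.5, -0.0, 0.4]
width: 17.8
gripper_force: 40.0
[ 0.5  -0.04  0.4 ] [-0.01 -0.08 -0.  ]
A rod minus eye: lat(+x) 0.8  z -3.8 mm
F rod minus eye: lat(+x) 9.5  z -18.1 mm
[(array([530.5, 131.8, 120.7]), 0.58), (array([ 574.9, -551.3,    3.1]), 0.56)]
```

View pics/s4.png

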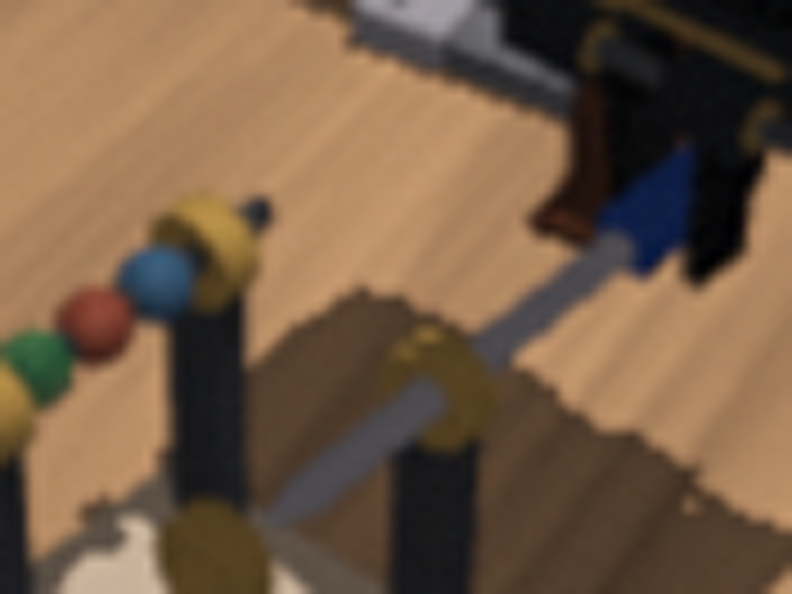

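The rod is through the near eye of bay A (exits at (430,395)), with the tip at (268,522) heading straight at the far eye (214,562). I'll advance slowly with force checks.

```bash
python3 -m handwheel '{"claw":[0,0,0,0,0,0],"delta_pos":[[0.027,0.164,0],[0.027,0.164,0],[0.027,0.164,0],[0.027,0.164,0],[0,0,0],[0,0,0]],"dr":[[0,0,0],[0,0,0],[0,0,0],[0,0,0],[0,0,0],[0,0,0]]}'
```

```text
clock: 12.2
ee_pos: [502.9, -21.1, 102.7]
tcp_rot: [[0.173, 0.985, -0.0], [0.985, -0.173, -0.0], [-0.0, 0.0, -1.0]]
ft_force: [0.2, -0.5, -0.6]
width: 17.3
gripper_force: 40.0
```

```bash
python3 -m handwheel '{"claw":[0,0,0,0,0],"delta_pos":[[0.027,0.164,0],[0.027,0.164,0],[0.027,0.164,0],[0,0,0],[0,0,0]],"dr":[[0,0,0],[0,0,0],[0,0,0],[0,0,0],[0,0,0]]}'; python3 -m handwheel '{"claw":[0,0,0,0],"delta_pos":[[0.027,0.164,0],[0.027,0.164,0],[0,0,0],[0,0,0]],"dr":[[0,0,0],[0,0,0],[0,0,0],[0,0,0]]}'
python3 - <<'E'
from h import *
np.set_printoptions(precision=2,suppress=True)
s=sensors.sense(); print(s['ft_force'],s['ft_torque'])
for c in('side','top'):
    cal=shot(c); print([(np.array(q['centre']),round(q['conf'],2)) for q in imaging.tip_of(c,'rod_tip')[:2]])
    if c=='side':
        x0,y0=205,175;k=9
        cv2.imwrite('pics/s5.png',cv2.resize(cal[0][y0:y0+66,x0:x0+88,::-1],None,fx=k,fy=k,interpolation=cv2.INTER_CUBIC))
E
```

```text
clock: 12.7
ee_pos: [505.3, -6.4, 102.7]
tcp_rot: [[0.174, 0.985, -0.0], [0.985, -0.174, -0.0], [-0.0, -0.0, -1.0]]
ft_force: [0.8, -0.4, -0.5]
width: 17.5
gripper_force: 40.0
clock: 13.1
ee_pos: [506.9, 3.4, 102.7]
tcp_rot: [[0.174, 0.985, -0.0], [0.985, -0.174, -0.0], [-0.0, -0.0, -1.0]]
ft_force: [-0.2, -0.1, -1.0]
width: 17.9
gripper_force: 40.0
[-0.24 -0.14 -1.03] [-0.06 -0.12  0.  ]
[(array([538.7, 177.2, 119.6]), 0.86), (array([ 574.4, -549.8,    4.1]), 0.52)]
[(array([535.7, 179.5, 120.4]), 0.45)]
```

View pics/s5.png

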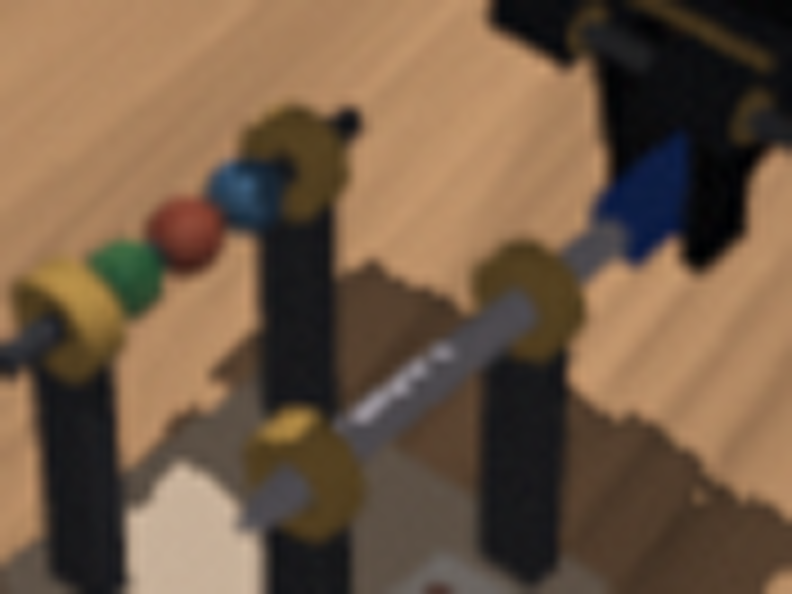

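The rod now runs through both eyes of bay A, with the nose out at (250,525). A few more millimetres will clear the whole nose, then I'll settle and hand in.

```bash
python3 -m handwheel '{"claw":[0,0,0,0,0,0,0],"delta_pos":[[0.016,0.1,0],[0.016,0.1,0],[0,0,0],[0,0,0],[0,0,0],[0,0,0],[0,0,0]],"dr":[[0,0,0],[0,0,0],[0,0,0],[0,0,0],[0,0,0],[0,0,0],[0,0,0]]}'
python3 - <<'E'
from h import *
np.set_printoptions(precision=2,suppress=True)
s=sensors.sense(); print(s['ft_force'],s['joint_velocities'])
for c in('side','top'):
    shot(c); print([(np.array(q['centre']),round(q['conf'],2)) for n in('rod_tip','a_far') for q in imaging.tip_of(c,n)[:1]])
print(manip.finish_job())
E
```

```text
clock: 14.0
ee_pos: [507.9, 9.2, 102.7]
tcp_rot: [[0.174, 0.985, 0.0], [0.985, -0.174, 0.0], [0.0, 0.0, -1.0]]
ft_force: [1.0, 0.9, -0.4]
width: 17.7
gripper_force: 40.0
[ 0.97  0.9  -0.45] [-0.01  0.08 -0.02 -0.06 -0.02  0.05]
[(array([539.8, 180.7, 123.4]), 0.8), (array([535.6, 152.9, 122.7]), 0.82)]
[(array([ 574.9, -543.5,    6.5]), 0.71), (array([530.9, 157.7, 120. ]), 0.62)]
the job is handed in; nothing more can be done
None
```

The blue-handled rod is threaded through both eyes of bay A, the empty one, with the nose about 28 mm past the far eye's centre and the handle still held at 40 N. I handed the job in at about 14 s with wrist forces around 1 N at every reading; no verdict came back.

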